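Lock the treat chest with hasp and snap hook

ROBOT

A 6-joint arm with a two-finger parallel gripper is mounted at the origin on a cart in front of the work surface, level with it; the furniture and walls round the work are solid. World frame = base frame: x ahead of the robot, y to its left, z up, the work surface at z = 0. Lengths are in m, angles in degrees, forces in N, time in s.
With the tool pointing down it reaches from about 0.4 to 0.825 m from the base axis. Payload 7 kg.
Tool frame: the origin (TCP) lies between the finger pads; the fingertips stand 14 mm ahead of it and the grasp point (between the pads) lies 5 mm behind it (r.tips_ahead is the distance from the TCP to the fingertips, in m); z points along the fingers, y is the direction in which the jaws open and shut (so a half turn about z gives the same grasp; the last joint's range is limited). The gripper opens to 88 mm and grips with 3 to 60 N. Pads are 19 mm wide; open, the fingers measure 130 mm over their backs; the gripper's body (78 mm by 193 mm) begins 47 mm behind the grasp point.
Start: joints at [-51.503, 20.546, 0.682, 0, -70.136, -16.507], TCP at [0.253, -0.626, 0.241] pointing down, gripper open.
Joint ranges: [-176.03, 176.03], [-82.01, 121.73], [-58.28, 71.71], [-173.87, 95.51], [-174.79, -0.11], [-173.66, 173.66]. Speed limits (degrees/s): [136.94, 136.94, 172.46, 180, 180, 180].

INTERFACE

Orientations are given as [roll, pitch, yaw] about the fixed x, y, z axes, in that order (R = Rz(yaw) Ry(pitch) Rx(roll)).
In Python, from plant import r gives the robot as it stands.
- The arm moves only by the tool apply_moves, never from a script. Its arguments are lists of equal length, an entry for each row: "slide": the shift along the tool's x, y, z as a fraction of full scale, a list of three; "turn": the turn, a rotation vector about the tool's x, y, z as a fraction of full scale, a list of three; "jaw": the closure, from 0 (fully open) to 1 (shut). In form: {"slide": [[dx, dy, dz], ...], "turn": [[wx, wy, wz], ...], "jaw": [jaw, ...]}. A call has 1 to 8 rows; each row shifts and turns the commanded pose from where the row before left it, along the tool's axes as they then stand; what a row does not reach is not made up. Full scale, the value 1, is 0.1 m for a shift and 1.5 rad for a turn. A row lasts 1/10 s, in which the tool goes at most 50 mm and 8.59 degrees, less where a joint would pass 70% of its speed; a pose out of reach is approached as far as the arm can. A call with a number of a shift or a turn outside -1 to 1 is refused whole. A call with a gripper value outside its range is refused whole. The fingers move at their own pace and stop on an object; "newtons" is the grip in N (left out, the last holds). Time passes only in rows, so rows that do not move let the fingers close. It gives the time, the measured TCP pose, the force and the opening at its end, in the units of the state.
- r.get_state(): the state, without advancing time (a new reading comes with each control period).
- r.capture(name): name is "side" or "top"; returns a dict with "pixels" (420x560x3 uint8, blue, green, red), "depth" (420x560 float32, m along the optical axis (not along the pixel's ray), 0 where there is no reading), "fx", "fy", "cx", "cy" (pixels), "rvec" (rotation vector, rad) and "tvec" (3), from world to camera coordinates, as OpenCV has them. Camera axes: x right, y down, z forward; pixel columns grow to the right and rows downward; lengths in m; the calibration is good to about 2 mm. A picture is of the moment at which its call begins.
- r.close_job(): hands the job in, once; it reports no verdict.
The state is a dict: "time_s": time; "joints": joint angles; "qd": joint speeds; "joint_torque": joint torques, N m; "tcp_pos": TCP position; "eef_rot": TCP orientation; "contact_force": force on the tool from outside, world axes, zero at the start; "moment": the same for the moment, N m; "gripper_width": finger opening in m.
Only numpy, scipy, OpenCV 4.12 (cv2) and the standard library are available. Lean on these libraries where they do the work, as an engineer would, in place of code of your own. Each camera call takes 0.05 s, during which the arm holds its last target.

TASK

Lock the wooden chest against children and pets: fold its steel hasp strap down flat over the staple on its front, then clip the steel snap hook from the worktop onto the staple by pressing its sprung gate sideways against the staple's upright bar, which is not quite where it was measured, until the bar is inside the hook. Then pull the hook straight back off the chest, so that the gate snaps shut and the bar bears in the bend, and keep up a tug of about 10 N for a second to prove that it holds, never straining hook and chest with more than 15 N. Let go and leave the hook hanging on the staple, with the tin and the small bowl undisturbed.

Things in the scene. Friction and masses are not known exactly. Their poses are not given: they have to be found in the camera images.
- chest: Heavy wooden chest, does not move; 170 deep x 260 wide x 150 high. Origin: centre of its underside on the worktop. Its own x points from its front face to its back (into the chest), y to the left as seen by someone facing its front, z up; the front face lies at x = -85 mm.
- hasp_strap (a joint): Angle of the hasp strap, a steel plate 44 wide x 105 long x 2.5 thick hinged on the chest's lid, in rad: 0 = hanging down flat on the front with the staple through its slot, 1.57 = sticking straight out of the front, 3.14 = upright. The hinge is stiff: it stays where it is left, and takes about 0.07 to 0.1 N m to turn.
- strap_hinge (a point): Middle of the strap's hinge line, 126 mm above the worktop and 4 mm in front of the chest's face; the hinge line is level, along the chest's y. The top of the staple is 54 mm lower.
- strap_end (a point): Middle of the strap's free end edge, 105 mm from the hinge line.
- snap_hook: Steel snap hook, 112 long, 29 wide, 11 thick, 80 g, lying flat. Origin: on its underside, where the neck meets the loop. x points along the hook to its bend, y to the gate's side, z up. Loop of 7 mm bar, centre line 5.5 mm above the origin: spine at y = -11, round bend of radius 11 about x = 36, outer end x = 50.5, nose ends at x = 31.5, y = 11. Behind the neck: a collar and a ring, to x = -62.
- hook_neck (a point): Middle of the hook's flat-sided neck, the place to grip across its width: 34 long (x = -34 to 0 of the hook), 14 wide, 11 high, between the wider shoulder and an 18 mm wide collar. At half thickness, x = -17. Axes as the hook's.
- gate (a joint): Angle of the hook's gate, a 5 mm round bar 28 mm long that pivots at x = 6, y = 11 mm of the hook, in rad: 0 = shut against the nose, grows as it is pressed inward, stop at 0.9. Sprung shut: pressed 19 mm from its pivot it takes about 3 N to start and 6 N wide open.
- tin: Round dark green tin, 66 across, 45 high, on the worktop; to be left alone. Origin: centre of its underside.
- small_bowl: Small pale pinch bowl, 71 across, 30 high, on the worktop; to be left alone. Origin: centre of its underside.
- hook_mouth (a point): The best spot of the hook's gate to press on the bar, on the gate's axis when shut: x = 24.5, y = 11 of the hook, 5.5 above its underside. The mouth runs from x = 8 to 31.5; a 6 mm bar pressed on the gate at x = 20 to 27 enters; once its centre has come within y = -4 to +4 it can slide along the hook, past the gate's end, into the bend, and the gate shuts.
- hook_bend (a point): Where the centre of the bar rests when pulled into the bend of the hook: x = 40.5, y = 0 of the hook, at half thickness. Axes as the hook's.
- staple_mean (a point): Where the middle of the staple's upright bar stands on average: 40 mm in front of the middle of the chest's front, 55 mm up. The staple, a U of 6 mm round bar in an upright plane, is set by hand: this bar is up to 5 mm to either side and 5.5 mm nearer or farther, so feel or look for it; it is rigid. Level legs to the chest lie 15 mm above and below (24 mm clear between). Axes as the chest's.
Things that resemble listed ones, but are neither listed nor needed, are in the scene too. Of the things that look like the snap_hook, the larger one is meant.

How it is judged (in metres and radians):
On the way, in this order (a step that is already met when the one before it is completed fails the run):
1. the strap lies flat over the staple (within 0.1 rad) before the hook is on (value of joint hasp_strap below 0.1 rad and distance between staple_mean and hook_neck above 0.085 m), for 0.2 s.
2. tug: the held hook, with the bar in its bend and its gate shut behind it, pulls on the staple with more than 6 N (contact force between snap_hook and chest above 6 N and value of joint gate below 0.08 rad and value of joint hasp_strap below 0.1 rad and contact force between the fingers and snap_hook above 1 N and x of staple_mean in the frame of snap_hook between 0.033 and 0.0473 m and y of staple_mean in the frame of snap_hook between -0.0115 and 0.0115 m and z of staple_mean in the frame of snap_hook between -0.006 and 0.017 m), for 0.5 s.
At the end, for the whole second after the job is handed in: The strap lies flat over the staple (within 0.1 rad); the released hook hangs at rest on the staple, the bar's mean place inside its loop and within 26 mm of the loop's plane, neck less than 80 mm from it, gate shut (within 0.08 rad) (value of joint hasp_strap below 0.1 rad and value of joint gate below 0.08 rad and distance between staple_mean and hook_neck below 0.08 m and contact force between snap_hook and chest above 0.02 N and linear speed of snap_hook below 0.03 m/s and x of staple_mean in the frame of snap_hook between 0.01 and 0.06 m and y of staple_mean in the frame of snap_hook between -0.02 and 0.02 m and z of staple_mean in the frame of snap_hook between -0.026 and 0.026 m); the robot touches nothing.
It fails at once if the hook strains the chest or its staple with more than 15 N (contact force between snap_hook and chest above 15 N).
It fails at once if the tin or the small bowl is moved by more than 20 mm (distance of any of tin, small_bowl from where it was at the start of the episode above 0.02 m).
It also fails if it takes over 67 s, if anything falls off the work surface, if the arm or the gripper's body presses on something with over 40 N, if the wrist force passes 120 N, or if a joint passes its speed limit or range.

## Working session

There is one attempt and no reset: what is moved stays moved. The work goes in short steps, Python scripts to look and compute and a tool call to move; the robot and the scene stay as the last step left them, time stands still between calls to the robot, and variables do not carry over. Pictures are saved under pics/ and viewed, and the job is handed in when it is done.

Besides the shell and the picture viewer there is one more tool, called after "Call:" as a command line: name --argument value ..., lists and objects as JSON in quotes. apply_moves: Moves the arm, as the interface text tells. Shift numbers are shares of 0.1 m and turn numbers shares of 1.5 rad, none past 1 either way. Its arguments: {"type":"object","properties":{"slide":{"type":"array"},"turn":{"type":"array"},"jaw":{"type":"array"},"newtons":{"type":"number"}},"required":["slide","turn","jaw"]}

```bash
mkdir -p pics; ls; cat > h.py <<'E'
import numpy as np, cv2
from plant import r
def cap(n):
    d=r.capture(n); np.savez('last_%s.npz'%n,**{k:np.asarray(v) for k,v in d.items()}); return d
def load(n): 
    return dict(np.load('last_%s.npz'%n))
def Rt(d): return cv2.Rodrigues(np.asarray(d['rvec'],float))[0], np.asarray(d['tvec'],float).ravel()
def ray(d,u,v):
    R,t=Rt(d); c=-R.T@t; k=R.T@np.array([(u-d['cx'])/d['fx'],(v-d['cy'])/d['fy'],1.]); return c,k
def onz(d,u,v,z):
    c,k=ray(d,u,v); return c+k*(z-c[2])/k[2]
def dep(d,u,v):
    c,k=ray(d,u,v); return c+k*d['depth'][int(v),int(u)]
def proj(d,p):
    R,t=Rt(d); q=R@np.asarray(p,float)+t; return np.array([d['fx']*q[0]/q[2]+d['cx'],d['fy']*q[1]/q[2]+d['cy']])
def cloud(d):
    R,t=Rt(d); v,u=np.mgrid[0:420,0:560]; z=d['depth']; 
    P=np.stack([(u-d['cx'])/d['fx']*z,(v-d['cy'])/d['fy']*z,z],-1); return (P-t)@R
E
python3 - <<'E'
from h import *
for n in('side','top'):
    d=cap(n); cv2.imwrite(f'pics/{n}0.png',d['pixels']); R,t=Rt(d); print(n,d['fx'],d['cx'],d['cy'],-R.T@t,R[2])
print(r.get_state())
E
```

```text
pics
side 487.41556655165414 275.70981220267265 205.7495388866683 [ 0.25279457 -1.28240637  0.69171313] [ 0.19254623  0.86281927 -0.46740652]
top 539.9962176846642 278.1834934793965 208.71242172279352 [ 0.34248263 -0.20556913  1.44282053] [ 0.10285254  0.00731695 -0.9946697 ]
{'time_s': 0.1, 'joints': array([-5.15044675e+01,  2.05871171e+01,  6.39633547e-01, -1.69321248e-02,
       -7.01351089e+01, -1.65061072e+01]), 'qd': array([-0.05948386, -0.12519   ,  0.17378228,  0.06673594, -0.01512884,
       -0.05979022]), 'joint_torque': array([ 3.44274449e-04, -5.84161234e+01,  2.93752027e+01,  7.01552510e+00,
        1.02232632e-02, -5.21449192e-05]), 'tcp_pos': array([ 0.25255859, -0.62553333,  0.23972594]), 'eef_rot': array([ 1.79916288e+02, -8.20579539e-03, -1.58016334e+02]), 'contact_force': array([ 0.31889328, -0.31967659, -1.48115111]), 'moment': array([0.00800957, 0.00863133, 0.05416426]), 'gripper_width': 0.08746311289179713}
```

View pics/side0.png

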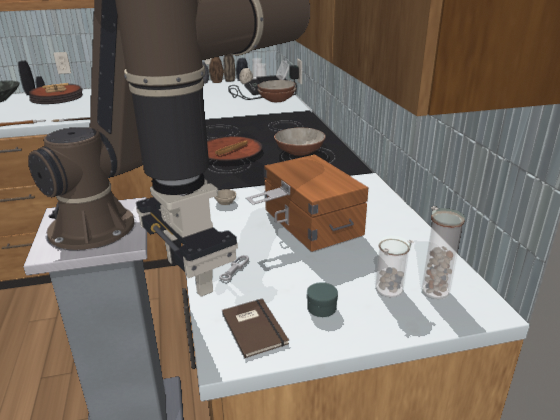

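View pics/top0.png

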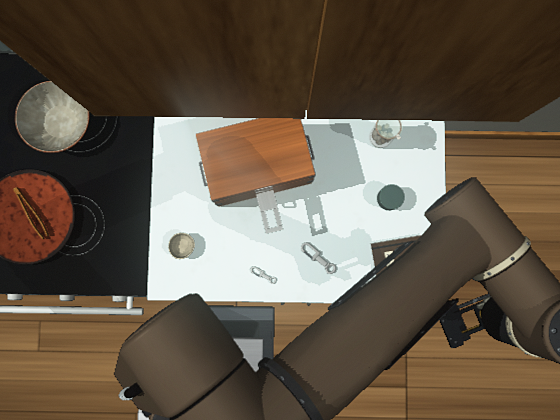

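```bash
python3 - <<'E'
from h import *
t=load('top'); s=load('side')
a=cv2.resize(t['pixels'][110:310,150:400],None,fx=3,fy=3,interpolation=cv2.INTER_CUBIC); cv2.imwrite('pics/t1.png',a)
b=cv2.resize(s['pixels'][150:310,190:390],None,fx=3.7,fy=3.7,interpolation=cv2.INTER_CUBIC); cv2.imwrite('pics/s1.png',b)
P=cloud(t)
for n,(u,v) in dict(strap=(272,222),strap2=(266,195),lid=(250,150),hook=(325,260),tbl=(350,280),small=(262,272),shadow=(318,210),staple=(289,203)).items(): print(n,P[v,u])
P=cloud(s)
for n,(u,v) in dict(front=(300,225),lid=(310,180),strap=(262,195),tin=(322,290)).items(): print('s',n,P[v,u])
E
```

```text
strap [ 4.55658271e-01 -1.78952725e-01 -3.57945068e-04]
strap2 [ 0.51249381 -0.1652927   0.12273333]
lid [ 0.61846854 -0.12524654  0.15167196]
hook [ 0.35644394 -0.3210093   0.00740697]
tbl [ 0.30495821 -0.38757798  0.0044166 ]
small [ 0.32227122 -0.15501573  0.009051  ]
shadow [ 0.4895407  -0.30168647  0.00296941]
staple [ 0.50746668 -0.2237796   0.00083878]
s front [ 0.55052714 -0.23279963  0.05849772]
s lid [ 0.59546063 -0.16569656  0.1510758 ]
s strap [5.11888761e-01 7.57429914e-02 3.21269614e-04]
s tin [ 0.52824845 -0.48889258  0.04556841]
```

View pics/t1.png

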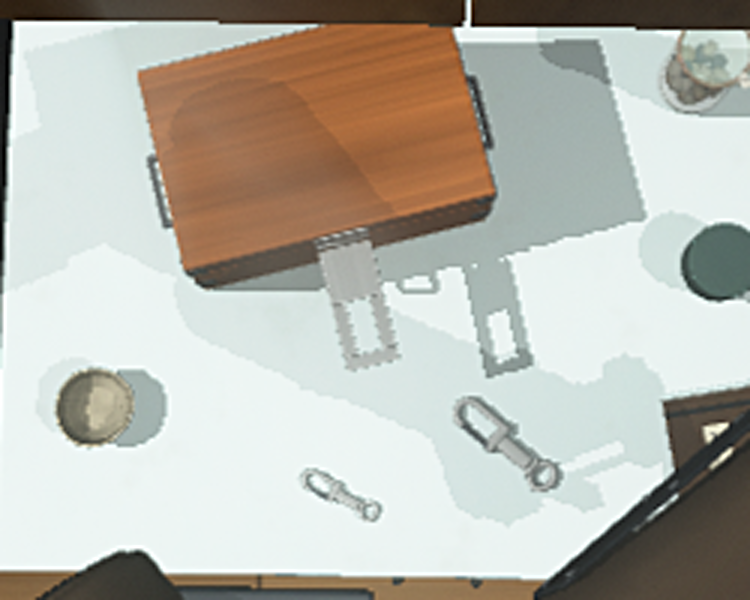

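View pics/s1.png

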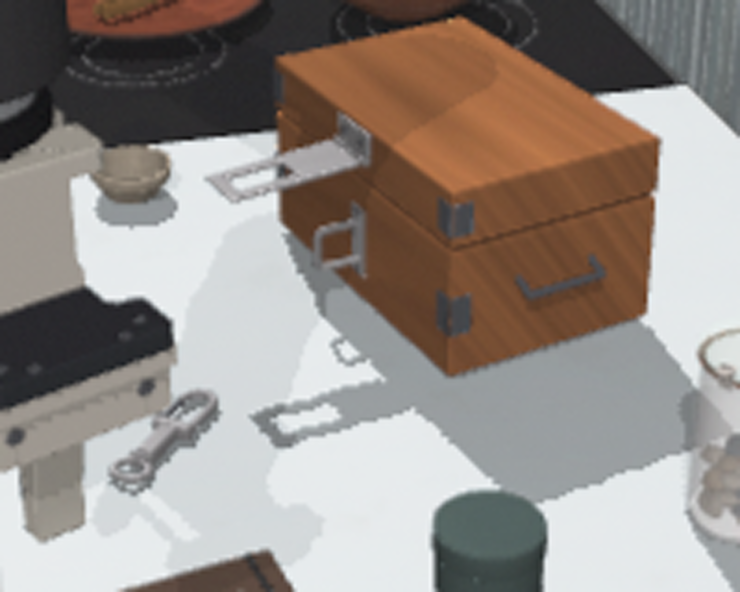

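```bash
python3 - <<'E'
from h import *
t=load('top'); s=load('side')
a=cv2.resize(t['pixels'][235:280,295:345],None,fx=11,fy=11,interpolation=cv2.INTER_CUBIC); 
b=cv2.resize(s['pixels'][250:290,212:256],None,fx=11,fy=11,interpolation=cv2.INTER_CUBIC)
cv2.imwrite('pics/hk_t.png',a);cv2.imwrite('pics/hk_s.png',b)
c=cv2.resize(t['pixels'][180:240,245:300],None,fx=10,fy=10,interpolation=cv2.INTER_CUBIC);cv2.imwrite('pics/st_t.png',c)
c=cv2.resize(s['pixels'][175:245,240:300],None,fx=8,fy=8,interpolation=cv2.INTER_CUBIC);cv2.imwrite('pics/st_s.png',c)
# lid mask
P=cloud(t); m=((abs(P[...,2]-.15)<.008)&(P[...,0]>.4)&(P[...,0]<.85)).astype(np.uint8)
hsv=cv2.cvtColor(t['pixels'],cv2.COLOR_BGR2HSV); m&=((hsv[...,1]>100)).astype(np.uint8)
m=cv2.morphologyEx(m,cv2.MORPH_OPEN,np.ones((5,5)))
cs,_=cv2.findContours(m,0,1); c=max(cs,key=cv2.contourArea); 
q=np.array([onz(t,u,v,.15)[:2] for u,v in c[:,0]]).astype(np.float32)
rc=cv2.minAreaRect(q); print(rc, cv2.boxPoints(rc))
E
```

```text
((0.60992431640625, -0.13716533780097961), (0.1690514087677002, 0.258121132850647), 14.628931999206543) [[ 0.4955435  -0.03363633]
 [ 0.56073403 -0.28338963]
 [ 0.72430515 -0.24069434]
 [ 0.6591146   0.00905895]]
```

View pics/hk_t.png

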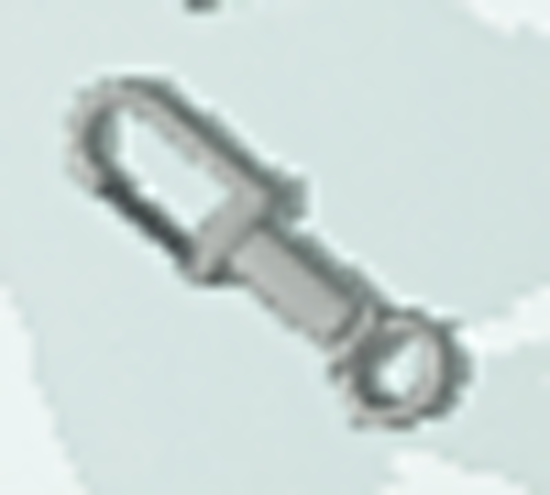

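View pics/hk_s.png

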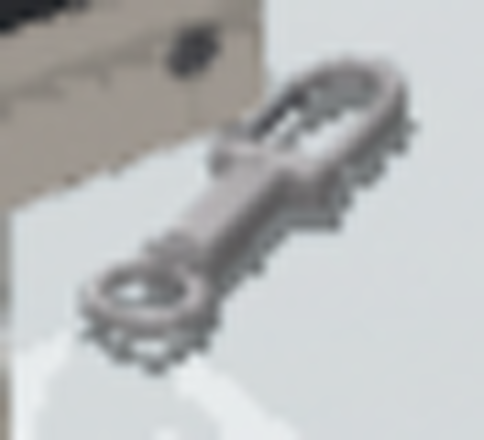

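View pics/st_t.png

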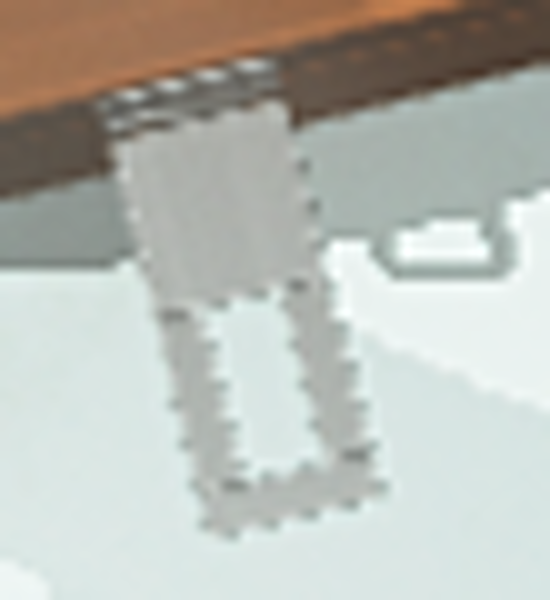

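View pics/st_s.png

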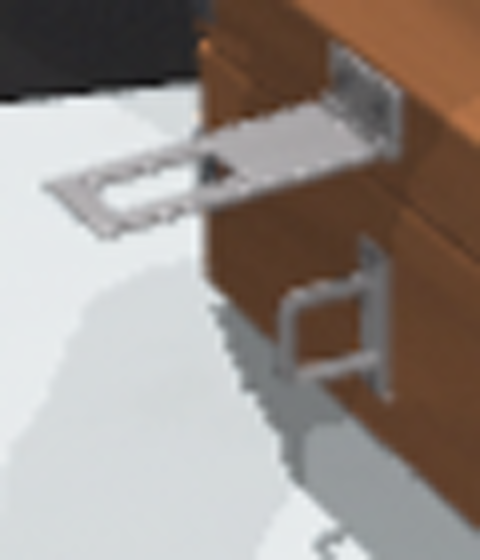

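```bash
python3 - <<'E'
from h import *
t=load('top'); 
g=t['pixels'].astype(int); gray=g.sum(2)/3
sub=gray[235:280,295:345]; 
m=(sub<190).astype(np.uint8)
m[:8]=0
n,l,st,c=cv2.connectedComponentsWithStats(m); k=1+np.argmax(st[1:,4]); m=(l==k).astype(np.uint8)
cv2.imwrite('pics/m.png',cv2.resize(m*255,None,fx=10,fy=10,interpolation=0))
v,u=np.nonzero(m); p=np.array([onz(t,a+295,b+235,.008)[:2] for a,b in zip(u,v)]).astype(np.float32)
rc=cv2.minAreaRect(p); print(rc); B=cv2.boxPoints(rc); print(B)
w,V=np.linalg.eigh(np.cov(p.T)); print(p.mean(0),V[:,1],np.degrees(np.arctan2(V[1,1],V[0,1]))%180)
E
```

```text
((0.36385107040405273, -0.304627925157547), (0.11584749817848206, 0.03537725284695625), 49.95699691772461)
[[ 0.3130434  -0.33759195]
 [ 0.34012684 -0.36035234]
 [ 0.41465876 -0.2716639 ]
 [ 0.3875753  -0.24890351]]
[ 0.362074   -0.30563685] [0.63194463 0.77501354] 50.80625979377591
```

View pics/m.png

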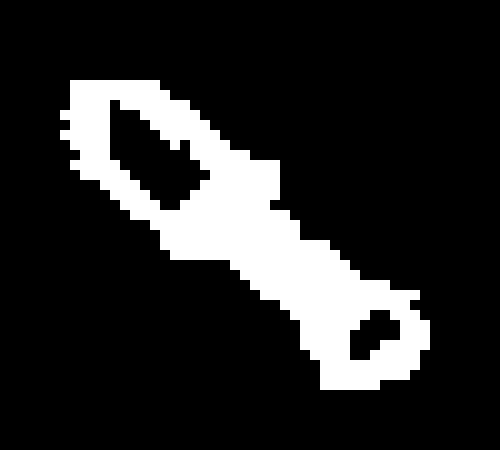

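```bash
cat >> h.py <<'E'
YA=np.radians(14.63); CX=np.array([np.cos(YA),np.sin(YA),0]); CY=np.array([-np.sin(YA),np.cos(YA),0]); C0=np.array([.610,-.1371,0])
def ch(x,y,z): return C0+CX*x+CY*y+np.array([0,0,z])
def S():
    s=r.get_state(); R=__import__('scipy.spatial.transform',fromlist=['Rotation']).Rotation.from_euler('xyz',s['eef_rot'],degrees=True).as_matrix(); return s,R
def go(target,yaw=None):
    "report move to target tcp in tool axes (units of 0.1 m), yaw turn about tool z in units"
    s,R=S(); d=R.T@(np.asarray(target)-s['tcp_pos']); print('tcp',s['tcp_pos'].round(4),s['eef_rot'].round(2),'tool shift m',d.round(4),'F',s['contact_force'].round(2),'t',round(s['time_s'],2),'J',np.round(s['joints'],1))
def loc(p):
    q=np.asarray(p)-C0; return np.array([q@CX,q@CY,q[2]]) 
E
python3 - <<'E'
from h import *
t=load('top'); s=load('side')
for n,p in dict(hinge=ch(-.089,0,.126),end=ch(-.194,0,.126),endL=ch(-.194,.022,.126),endR=ch(-.194,-.022,.126),staple=ch(-.125,0,.055),sttop=ch(-.125,0,.07),stbot=ch(-.125,0,.04),root=ch(-.085,0,.07)).items(): print(n,p.round(4),proj(t,p).round(1),proj(s,p).round(1))
print(onz(t,321.8,260.4,.011))
go(ch(-.16,0,.22))
E
```

```text
hinge [ 0.5239 -0.1596  0.126 ] [263.7 190.2] [283.1 190.6]
end [ 0.4223 -0.1861  0.126 ] [273.8 231.6] [246.8 199.4]
endL [ 0.4167 -0.1648  0.126 ] [265.  233.8] [243.3 196. ]
endR [ 0.4278 -0.2074  0.126 ] [282.6 229.5] [250.5 202.9]
staple [ 0.4891 -0.1687  0.055 ] [267.9 207.4] [271.4 217.3]
sttop [ 0.4891 -0.1687  0.07  ] [267.7 206.8] [271.3 212.4]
stbot [ 0.4891 -0.1687  0.04  ] [268. 208.] [271.5 222.2]
root [ 0.5278 -0.1586  0.07  ] [264.1 191.7] [284.5 208.9]
[ 0.35522404 -0.31228998  0.011     ]
tcp [ 0.2526 -0.6255  0.2397] [ 1.7992e+02 -1.0000e-02 -1.5802e+02] tool shift m [-0.3556  0.3396  0.0202] F [ 0.32 -0.32 -1.48] t 0.1 J [-51.5  20.6   0.6  -0.  -70.1 -16.5]
```

Call:
apply_moves --slide '[[-0.3,0.28,0],[-0.3,0.28,0],[-0.3,0.28,0],[-0.3,0.28,0],[-0.3,0.28,0],[-0.3,0.28,0],[-0.3,0.28,0],[-0.3,0.28,0]]' --turn '[[0,0,0],[0,0,0],[0,0,0],[0,0,0],[0,0,0],[0,0,0],[0,0,0],[0,0,0]]' --jaw '[1,1,1,1,1,1,1,1]' --newtons 50

```text
time_s: 0.9
tcp_pos: [0.3916, -0.3266, 0.2404]
eef_rot: [180.0, -0.0, -158.0]
contact_force: [1.5, 0.2, 0.5]
gripper_width: 0.0288
```

```bash
python3 - <<'E'
from h import *
go(ch(-.165,0,.2))
E
```

```text
tcp [ 0.3916 -0.3266  0.2404] [ 179.99   -0.   -158.02] tool shift m [-0.1098  0.1151  0.0404] F [1.48 0.24 0.48] t 0.9 J [-17.7   4.9 -19.8  -0.  -65.3 -50.3]
```

Call:
apply_moves --slide '[[-0.27,0.29,0],[-0.27,0.29,0],[-0.27,0.29,0.1],[-0.27,0.29,0.2],[0,0,0],[0,0,0]]' --turn '[[0,0,0],[0,0,0],[0,0,0],[0,0,0],[0,0,0.086],[0,0,0]]' --jaw '[1,1,1,1,1,1]'

```text
time_s: 1.5
tcp_pos: [0.448, -0.1792, 0.21]
eef_rot: [180.0, -0.1, -165.4]
contact_force: [-1.2, -0.0, 0.6]
gripper_width: 0.0002
```

```bash
python3 - <<'E'
from h import *
go(ch(-.165,0,.15)); d=cap('side'); cv2.imwrite('pics/s2.png',d['pixels']); print(r.get_state()['gripper_width'])
s,R=S(); print(R.T@CX, R.T@CY, loc(s['tcp_pos']))
E
```

```text
tcp [ 0.448  -0.1792  0.21  ] [ 1.7998e+02 -8.0000e-02 -1.6538e+02] tool shift m [-0.0024 -0.0002  0.06  ] F [-1.17 -0.    0.61] t 1.5 J [  1.6   3.6 -25.4  -0.  -61.  -77. ]
0.000580972001003783
[-9.99995421e-01 -2.96656587e-03 -5.98209119e-04] [-2.96659929e-03  9.99995598e-01  5.49774844e-05] [-0.16747909 -0.00056039  0.21041126]
```

View pics/s2.png

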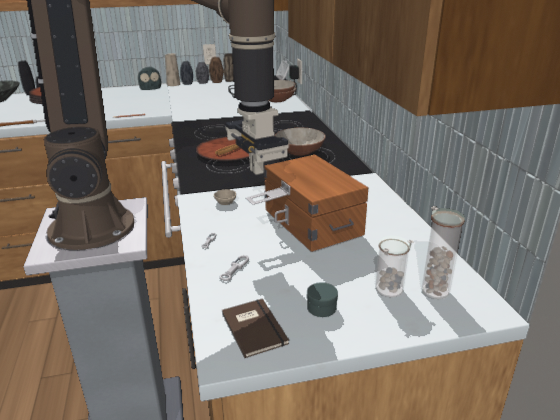

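Call:
apply_moves --slide '[[-0.32,0,0],[0,0,0.32],[0,0,0.32],[0,0,0.13],[0,0,0.13],[0,0,0.13],[0,0,0]]' --turn '[[0,0,0],[0,0,0],[0,0,0],[0,0,0],[0,0,0],[0,0,0],[0,0,0]]' --jaw '[1,1,1,1,1,1,1]'

```text
time_s: 2.25
tcp_pos: [0.4779, -0.1731, 0.1063]
eef_rot: [180.0, -0.1, -165.3]
contact_force: [0.0, 0.6, -0.3]
gripper_width: 0.0004
```

```bash
python3 - <<'E'
from h import *
d=cap('side'); cv2.imwrite('pics/s3.png',cv2.resize(d['pixels'][120:270,190:390],None,fx=3.5,fy=3.5,interpolation=2)); s,R=S(); print(loc(s['tcp_pos']),s['contact_force'],s['time_s'])
E
```

```text
[-0.13637141 -0.00161365  0.1072722 ] [ 0.31746143 -0.1288843   1.27691646] 2.3
```

View pics/s3.png

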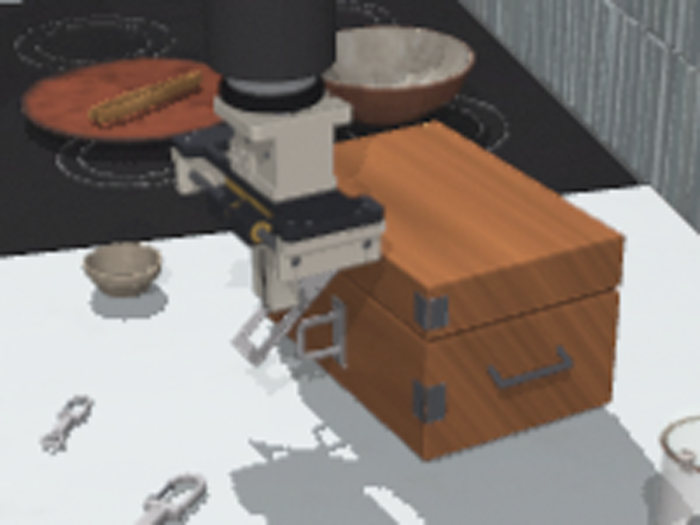

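Call:
apply_moves --slide '[[-0.08,0.01,0],[-0.08,0,0],[-0.08,0,0],[-0.05,0,0],[-0.03,0,0],[0,0,0],[0,0,0]]' --turn '[[0,0,0],[0,0,0],[0,0,0],[0,0,0],[0,0,0],[0,0,0],[0,0,0]]' --jaw '[1,1,1,1,1,1,1]'

```text
time_s: 3.0
tcp_pos: [0.5103, -0.1631, 0.1077]
eef_rot: [-180.0, 0.1, -165.4]
contact_force: [-0.1, -0.3, -0.5]
gripper_width: 0.0007
```

```bash
python3 - <<'E'
from h import *
d=cap('side'); cv2.imwrite('pics/s4.png',cv2.resize(d['pixels'][120:270,190:390],None,fx=3.5,fy=3.5,interpolation=2)); s,R=S(); print(loc(s['tcp_pos']),s['contact_force'],s['time_s'])
E
```

```text
[-1.03055907e-01  2.82672995e-05  1.07819104e-01] [-0.60972365  0.41361762 -0.52309617] 3.05
```

View pics/s4.png

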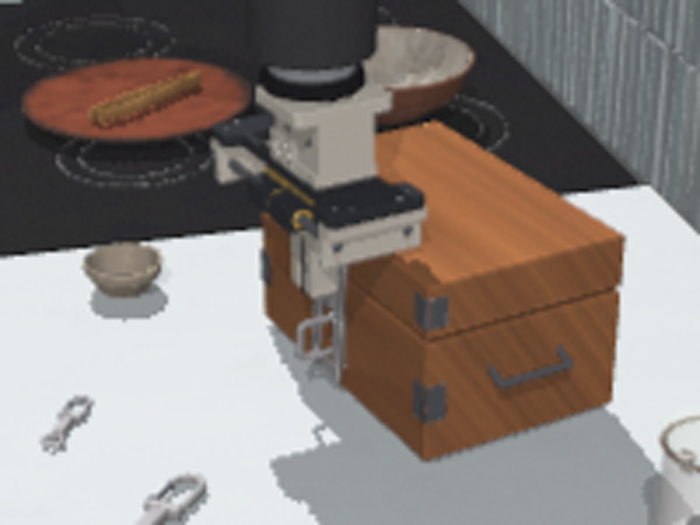

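Call:
apply_moves --slide '[[-0.02,0,0],[-0.01,0,0],[0,0,0]]' --turn '[[0,0,0],[0,0,0],[0,0,0]]' --jaw '[1,1,1]'

```text
time_s: 3.35
tcp_pos: [0.5122, -0.1626, 0.1076]
eef_rot: [180.0, -0.1, -165.4]
contact_force: [-3.6, -1.1, 2.6]
gripper_width: 0.0006
```

Call:
apply_moves --slide '[[-0.01,0,0],[-0.01,0,0],[0,0,0]]' --turn '[[0,0,0],[0,0,0],[0,0,0]]' --jaw '[1,1,1]'

```text
time_s: 3.65
tcp_pos: [0.5123, -0.1626, 0.1076]
eef_rot: [180.0, -0.2, -165.4]
contact_force: [-10.4, -2.6, 8.1]
gripper_width: 0.0004
```

```bash
python3 - <<'E'
from h import *
s,R=S(); print(loc(s['tcp_pos']),s['contact_force'],s['time_s'])
E
```

```text
[-1.00998254e-01  5.99636952e-05  1.07572242e-01] [-10.36893603  -2.63891775   8.09894266] 3.65
```

Call:
apply_moves --slide '[[0.1,0,0],[0.2,0,-0.1],[0.3,0,-0.3],[0.3,0,0],[0.3,-0.3,0],[0.2,-0.3,0],[0,0,0]]' --turn '[[0,0,0],[0,0,0],[0,0,0],[0,0,0],[0,0,0],[0,0,0],[0,0,0]]' --jaw '[1,1,1,1,0,0,0]'

```text
time_s: 4.35
tcp_pos: [0.3935, -0.2576, 0.1481]
eef_rot: [-179.9, 0.1, -165.6]
contact_force: [0.2, 0.3, -0.2]
gripper_width: 0.0189
```

```bash
python3 - <<'E'
from h import *
for n in('top','side'):
    d=cap(n); cv2.imwrite(f'pics/{n}5.png',d['pixels'])
    q=d['pixels'][170:230,240:300] if n=='top' else d['pixels'][175:245,240:310]
    cv2.imwrite(f'pics/{n}5c.png',cv2.resize(q,None,fx=8,fy=8,interpolation=0))
go([.356,-.313,.08])
E
```

```text
tcp [ 0.3944 -0.2559  0.1478] [-1.7997e+02  1.0000e-01 -1.6552e+02] tool shift m [ 0.0515 -0.0457  0.0677] F [0.01 0.59 0.03] t 4.45 J [ -8.9   6.  -31.9  -0.  -51.9 -66.6]
```

View pics/top5.png

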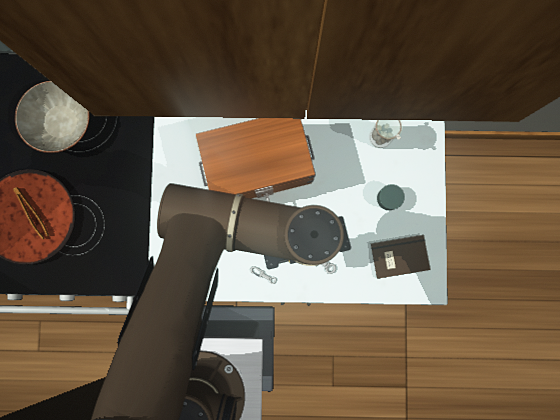

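View pics/top5c.png

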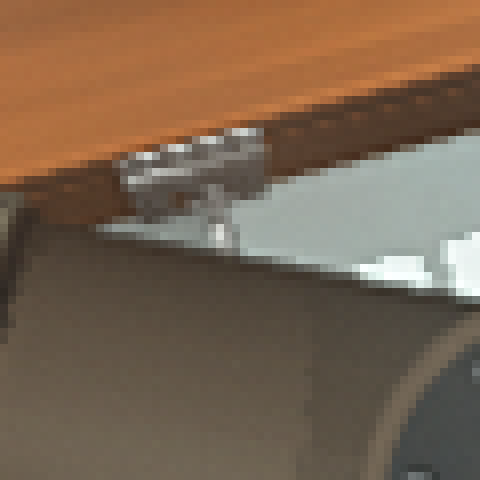

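View pics/side5c.png

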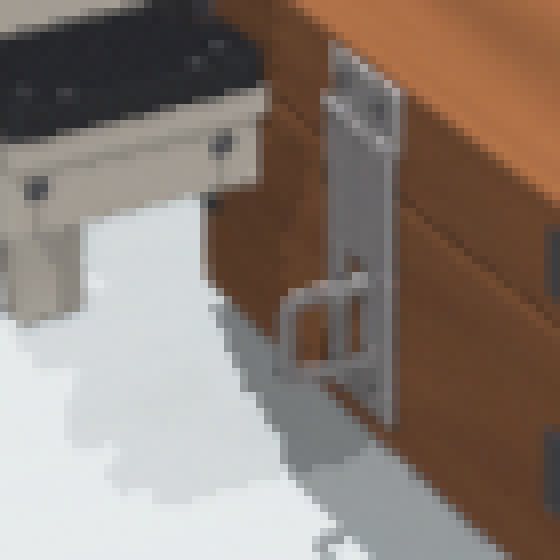

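Call:
apply_moves --slide '[[0.26,-0.23,0.2],[0.26,-0.23,0.2],[0,0,0],[0,0,0],[0,0,0],[0,0,0],[0,0,0],[0,0,0]]' --turn '[[0,0,0],[0,0,0],[0,0,-0.085],[0,0,-0.085],[0,0,-0.085],[0,0,-0.085],[0,0,-0.08],[0,0,0]]' --jaw '[0,0,0,0,0,0,0,0]'

```text
time_s: 5.25
tcp_pos: [0.3565, -0.3123, 0.1076]
eef_rot: [-180.0, 0.0, -129.1]
contact_force: [-0.5, -0.8, 0.8]
gripper_width: 0.0863
```

```bash
python3 - <<'E'
from h import *
for n in('top','side'):
    d=cap(n); cv2.imwrite(f'pics/{n}6.png',d['pixels'])
    q=d['pixels'][180:230,240:300] if n=='top' else d['pixels'][220:300,190:280]
    cv2.imwrite(f'pics/{n}6c.png',cv2.resize(q,None,fx=9,fy=9,interpolation=0))
go([.356,-.313,.0155])
E
```

```text
tcp [ 0.3562 -0.3124  0.1076] [-1.7998e+02  1.0000e-02 -1.2945e+02] tool shift m [ 0.0006 -0.0002  0.0921] F [0.09 0.11 0.14] t 5.35 J [-17.4   9.4 -34.4  -0.  -46.2 -22.1]
```

View pics/top6.png

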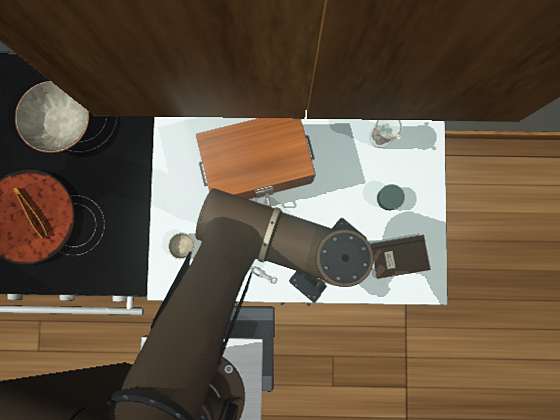

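View pics/top6c.png

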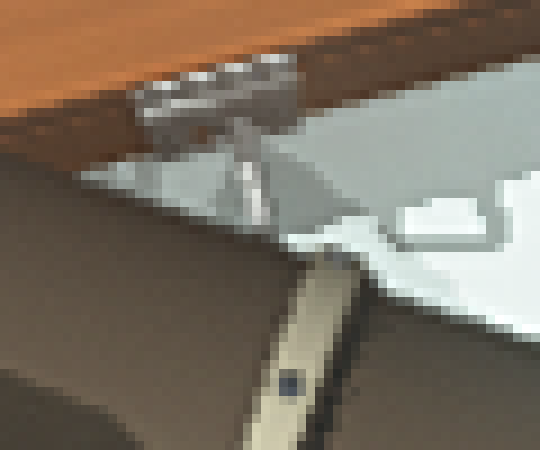

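View pics/side6c.png

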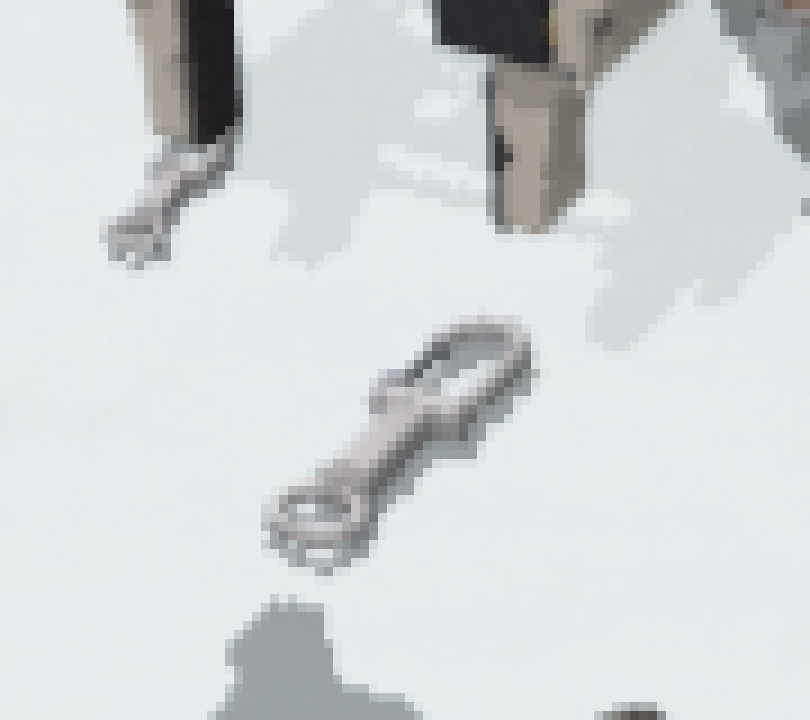

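```bash
python3 - <<'E'
from h import *
s=load('side')
for p in [(-.0903,.022,.021),(-.0903,-.022,.021),(-.0903,-.022,.1),(-.0903,.022,.1)]: print(p,proj(s,ch(*p)).round(1))
def onplane(d,u,v,y):
    c,k=ray(d,u,v); a=(y-loc(c)[1])/(CY@k); return loc(c+a*k)
for uv in [(275.5,212),(275.5,216),(275.5,220)]: print(uv,onplane(s,*uv,-.0035))
E
```

```text
(-0.0903, 0.022, 0.021) [279.1 221.7]
(-0.0903, -0.022, 0.021) [286.8 228.7]
(-0.0903, -0.022, 0.1) [286.7 202.8]
(-0.0903, 0.022, 0.1) [278.8 196.2]
(275.5, 212) [-0.11423252 -0.0035      0.07001196]
(275.5, 216) [-0.1144185  -0.0035      0.05786998]
(275.5, 220) [-0.11460609 -0.0035      0.04562283]
```

Call:
apply_moves --slide '[[0,0,0.3],[0,0,0.3],[0,0,0.2],[0,0,0.09],[0,0,0.025],[0,0,0]]' --turn '[[0,0,0],[0,0,0.0],[0,0,0],[0,0,0],[0,0,0],[0,0,0]]' --jaw '[0.3,0.5,0.5,0.5,0.5,0.5]'

```text
time_s: 5.95
tcp_pos: [0.356, -0.313, 0.0163]
eef_rot: [-180.0, -0.0, -129.3]
contact_force: [-0.1, -0.3, -0.4]
gripper_width: 0.0463
```

```bash
python3 - <<'E'
from h import *
for n in('side',):
    d=cap(n)
    q=d['pixels'][220:300,190:280]
    cv2.imwrite(f'pics/{n}7c.png',cv2.resize(q,None,fx=9,fy=9,interpolation=0))
go([.356,-.313,.0155])
E
```

```text
tcp [ 0.3562 -0.3131  0.0167] [-1.7994e+02  1.0000e-02 -1.2932e+02] tool shift m [0.     0.0002 0.0012] F [0.03 0.64 0.08] t 6.0 J [-17.5  17.8 -39.7   0.  -32.5 -21.9]
```

View pics/side7c.png

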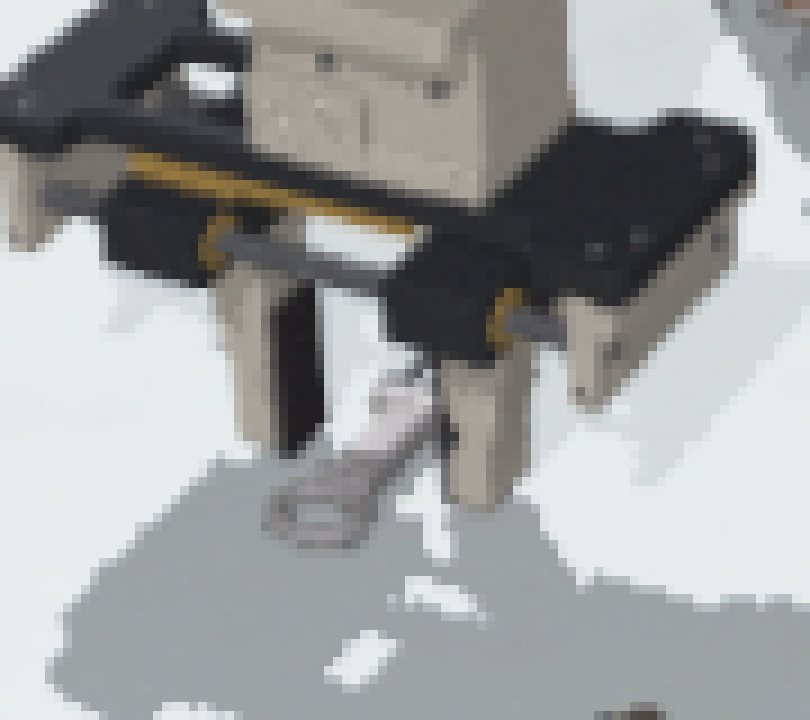

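Call:
apply_moves --slide '[[0,0,0.01],[0,0,0],[0,0,0],[0,0,0],[0,0,0],[0,0,0]]' --turn '[[0,0,0],[0,0,0],[0,0,0],[0,0,0],[0,0,0],[0,0,0]]' --jaw '[0.7,1,1,1,1,1]' --newtons 50

```text
time_s: 6.6
tcp_pos: [0.3555, -0.3129, 0.0153]
eef_rot: [-180.0, 0.0, -129.3]
contact_force: [-1.6, 2.3, 4.8]
gripper_width: 0.0133
```

Call:
apply_moves --slide '[[0,0,-0.1],[0,0,-0.3],[0,0,-0.3],[0,0,0],[0,0,0]]' --turn '[[0,0,0],[0,0,0],[0,0,0],[0,0,0],[0,0,0]]' --jaw '[1,1,1,1,1]'

```text
time_s: 7.1
tcp_pos: [0.3559, -0.313, 0.086]
eef_rot: [-179.9, 0.1, -129.3]
contact_force: [-1.1, 0.6, -0.4]
gripper_width: 0.0132
```

```bash
python3 - <<'E'
from h import *
for n in('side',):
    d=cap(n)
    q=d['pixels'][190:290,180:300]
    cv2.imwrite(f'pics/{n}8c.png',cv2.resize(q,None,fx=6,fy=6,interpolation=0))
go([.356,-.313,.0155])
E
```

```text
tcp [ 0.3553 -0.3128  0.0852] [-1.7999e+02  2.0000e-02 -1.2932e+02] tool shift m [-0.0002 -0.0007  0.0697] F [-0.28  0.35 -0.93] t 7.15 J [-17.5  11.2 -35.9  -0.  -42.9 -21.8]
```

View pics/side8c.png

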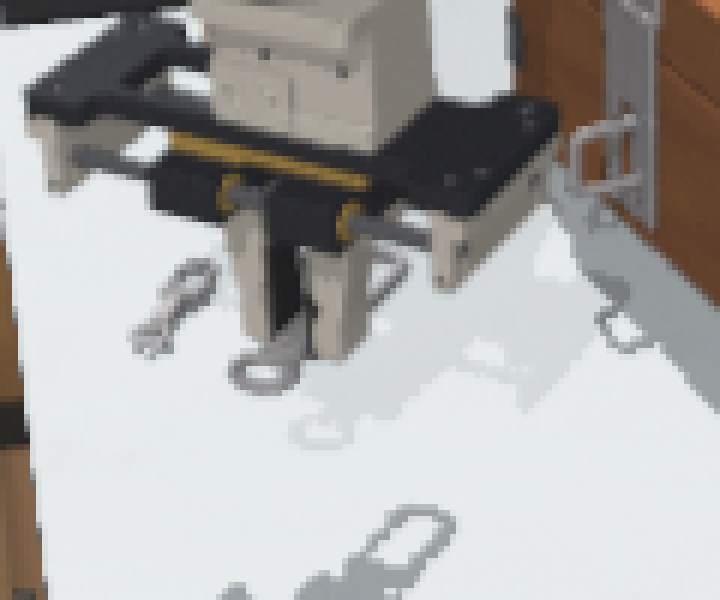

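Call:
apply_moves --slide '[[0,0,0],[0,0,0],[0,0,0],[0,0,0],[0,0,0],[0,0,0]]' --turn '[[0,0,0.085],[0,0,0.085],[0,0,0.085],[0,0,0.085],[0,0,0.08],[0,0,0]]' --jaw '[1,1,1,1,1,1]'

```text
time_s: 7.75
tcp_pos: [0.3547, -0.3126, 0.084]
eef_rot: [179.9, -0.1, -165.5]
contact_force: [-0.5, 0.2, -1.1]
gripper_width: 0.0132
```

```bash
python3 - <<'E'
from h import *
go(ch(-.21,-.0035,.0648)); s,R=S(); print(loc(s['tcp_pos']))
E
```

```text
tcp [ 0.3547 -0.3126  0.084 ] [ 1.7992e+02 -1.1000e-01 -1.6551e+02] tool shift m [-0.0811  0.102   0.0192] F [-0.52  0.22 -1.07] t 7.75 J [-17.5  11.4 -35.9  -0.  -42.9 -58. ]
[-0.29135991 -0.10530986  0.08400762]
```

Call:
apply_moves --slide '[[-0.2,0.26,0.0],[-0.2,0.26,0],[-0.2,0.25,0],[-0.1,0.25,0.1],[-0.11,0,0.09],[0,0,0],[0,0,0]]' --turn '[[0,0,0],[0,0,0],[0,0,0],[0,0,0],[0,0,0],[0,0,0],[0,0,0]]' --jaw '[1,1,1,1,1,1,1]'

```text
time_s: 8.45
tcp_pos: [0.4078, -0.1941, 0.0656]
eef_rot: [180.0, -0.1, -165.3]
contact_force: [0.4, 0.5, -0.4]
gripper_width: 0.0131
```

```bash
python3 - <<'E'
from h import *
for n in('side','top'):
    d=cap(n)
    q=d['pixels'][160:260,220:320] if n=='side' else d['pixels'][170:270,220:340]
    cv2.imwrite(f'pics/{n}9c.png',cv2.resize(q,None,fx=6,fy=6,interpolation=0))
go(ch(-.21,-.0035,.0648)); s,R=S(); print(loc(s['tcp_pos']))
E
```

```text
tcp [ 0.4078 -0.1944  0.066 ] [ 1.7999e+02 -4.0000e-02 -1.6540e+02] tool shift m [-0.0001  0.0009  0.0012] F [-0.84  0.19 -0.32] t 8.55 J [ -0.4  11.1 -39.6   0.  -39.3 -75. ]
[-0.21013845 -0.00435533  0.06600152]
```

View pics/side9c.png

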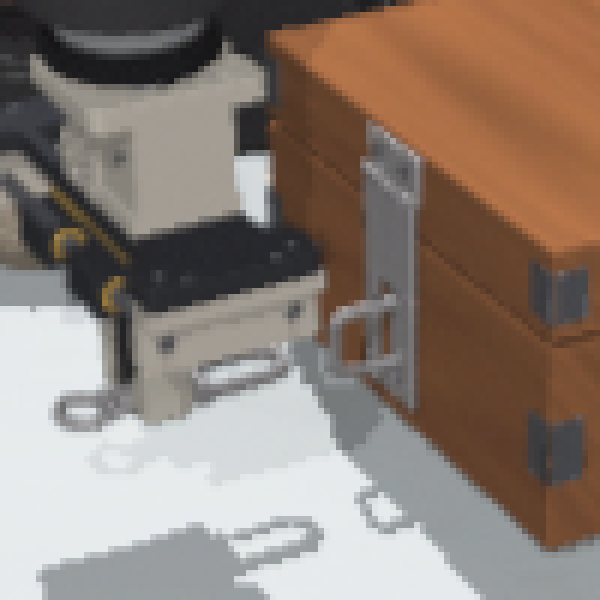

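View pics/top9c.png

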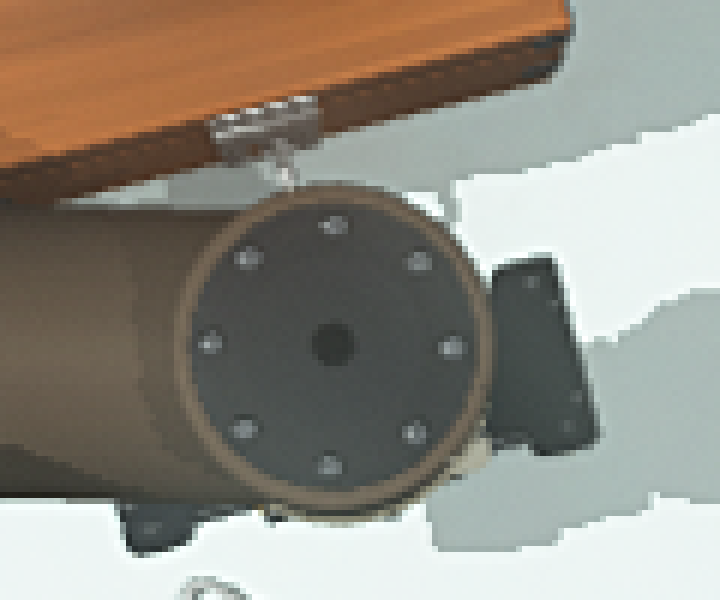

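Call:
apply_moves --slide '[[-0.08,0,0],[-0.06,0.01,0.01],[0,0,0],[0,0,0]]' --turn '[[0,0,0],[0,0,0],[0,0,0],[0,0,0]]' --jaw '[1,1,1,1]'

```text
time_s: 8.95
tcp_pos: [0.4216, -0.1893, 0.065]
eef_rot: [180.0, -0.0, -165.4]
contact_force: [-0.2, 1.5, 0.4]
gripper_width: 0.013
```

Call:
apply_moves --slide '[[-0.01,0,0],[-0.01,0,0],[0,0,0]]' --turn '[[0,0,0],[0,0,0],[0,0,0]]' --jaw '[1,1,1]'

```text
time_s: 9.25
tcp_pos: [0.4236, -0.1888, 0.0651]
eef_rot: [-180.0, 0.0, -165.4]
contact_force: [-1.1, -0.0, -1.2]
gripper_width: 0.0136
```

Call:
apply_moves --slide '[[-0.01,0,0],[-0.01,0,0],[0,0,0]]' --turn '[[0,0,0],[0,0,0],[0,0,0]]' --jaw '[1,1,1]'

```text
time_s: 9.55
tcp_pos: [0.4255, -0.1883, 0.0651]
eef_rot: [-180.0, 0.0, -165.4]
contact_force: [-0.4, 0.1, -1.8]
gripper_width: 0.0134
```

```bash
python3 - <<'E'
from h import *
s,R=S(); print(loc(s['tcp_pos']),s['contact_force'])
E
```

```text
[-0.19141405 -0.0029366   0.06508715] [-0.4434519   0.05970526 -1.83387873]
```

Call:
apply_moves --slide '[[-0.01,0,0],[0,0,0]]' --turn '[[0,0,0],[0,0,0]]' --jaw '[1,1]'

```text
time_s: 9.75
tcp_pos: [0.4263, -0.188, 0.065]
eef_rot: [180.0, -0.0, -165.4]
contact_force: [0.8, -0.5, -1.3]
gripper_width: 0.0136
```

Call:
apply_moves --slide '[[-0.01,0,0],[0,0,0]]' --turn '[[0,0,0],[0,0,0]]' --jaw '[1,1]'

```text
time_s: 9.95
tcp_pos: [0.4265, -0.1879, 0.0648]
eef_rot: [180.0, -0.1, -165.4]
contact_force: [-1.9, -0.0, 0.1]
gripper_width: 0.0131
```

```bash
python3 - <<'E'
from h import *
s,R=S(); print(loc(s['tcp_pos']),s['contact_force'])
E
```

```text
[-0.19037838 -0.00275535  0.06480652] [-1.88982616 -0.02589392  0.10664422]
```

Call:
apply_moves --slide '[[-0.01,0,0],[0,0,0]]' --turn '[[0,0,0],[0,0,0]]' --jaw '[1,1]'

```text
time_s: 10.15
tcp_pos: [0.4267, -0.1877, 0.0646]
eef_rot: [180.0, -0.2, -165.4]
contact_force: [-5.1, -1.1, 0.4]
gripper_width: 0.013
```

```bash
python3 - <<'E'
from h import *
s,R=S(); print(loc(s['tcp_pos']),s['contact_force'])
d=cap('side'); q=d['pixels'][160:260,220:320]; cv2.imwrite('pics/s10.png',cv2.resize(q,None,fx=6,fy=6,interpolation=0))
E
```

```text
[-0.19014153 -0.00264192  0.06462692] [-5.12978244 -1.08139187  0.43399698]
```

View pics/s10.png

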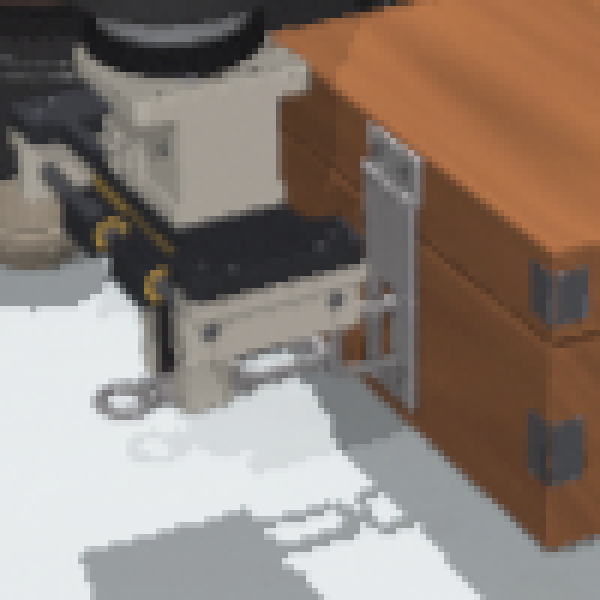

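Call:
apply_moves --slide '[[0.1,0,0],[0.05,-0.05,0],[0,-0.2,0],[-0.2,0,0],[0,0,0],[0,0,0]]' --turn '[[0,0,0],[0,0,0],[0,0,0],[0,0,0],[0,0,0],[0,0,0]]' --jaw '[1,1,1,1,1,1]'

```text
time_s: 10.8
tcp_pos: [0.4396, -0.2107, 0.0651]
eef_rot: [-180.0, 0.0, -165.4]
contact_force: [-0.3, -0.6, -0.8]
gripper_width: 0.0132
```

```bash
python3 - <<'E'
from h import *
s,R=S(); print(loc(s['tcp_pos']),s['contact_force'],s['eef_rot'])
E
```

```text
[-0.18344946 -0.02814735  0.06506407] [-0.32146315 -0.62250846 -0.794607  ] [-1.79995551e+02  3.08270657e-02 -1.65403339e+02]
```

Call:
apply_moves --slide '[[-0.12,0,0],[-0.105,0,0],[0,0.05,0],[0,0,0],[0,0,0]]' --turn '[[0,0,0],[0,0,0],[0,0,0],[0,0,0],[0,0,0]]' --jaw '[1,1,1,1,1]'

```text
time_s: 11.3
tcp_pos: [0.4596, -0.1997, 0.065]
eef_rot: [180.0, -0.0, -165.4]
contact_force: [0.5, -0.1, -0.1]
gripper_width: 0.0135
```

```bash
python3 - <<'E'
from h import *
s,R=S(); print(loc(s['tcp_pos']),s['contact_force'],s['eef_rot'])
d=cap('side'); q=d['pixels'][170:250,240:320]; cv2.imwrite('pics/s11.png',cv2.resize(q,None,fx=7,fy=7,interpolation=0))
E
```

```text
[-0.16134341 -0.02255689  0.06495836] [ 0.53760891 -0.09065191 -0.14644724] [ 1.79987784e+02 -2.24965083e-02 -1.65374638e+02]
```

View pics/s11.png

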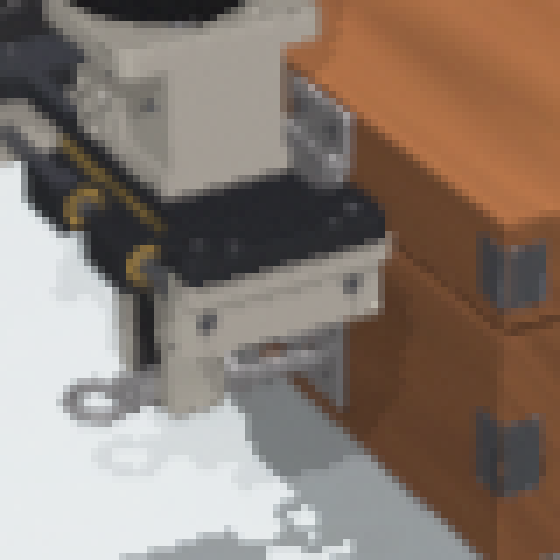

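Call:
apply_moves --slide '[[0,0.01,0],[0,0.01,0],[0,0,0]]' --turn '[[0,0,0],[0,0,0],[0,0,0]]' --jaw '[1,1,1]'

```text
time_s: 11.65
tcp_pos: [0.4593, -0.1981, 0.0652]
eef_rot: [-180.0, 0.0, -165.4]
contact_force: [-0.2, -1.2, -0.9]
gripper_width: 0.0136
```

Call:
apply_moves --slide '[[0,0.01,0],[0,0.01,0],[0,0,0]]' --turn '[[0,0,0],[0,0,0],[0,0,0]]' --jaw '[1,1,1]'

```text
time_s: 11.95
tcp_pos: [0.4587, -0.1962, 0.0651]
eef_rot: [-180.0, -0.0, -165.4]
contact_force: [-0.1, -4.0, -1.4]
gripper_width: 0.0133
```

Call:
apply_moves --slide '[[0,0.01,0],[0,0.01,0],[0,0,0]]' --turn '[[0,0,0],[0,0,0],[0,0,0]]' --jaw '[1,1,1]'

```text
time_s: 12.25
tcp_pos: [0.4582, -0.1941, 0.065]
eef_rot: [180.0, -0.0, -165.4]
contact_force: [-1.6, -4.0, -1.0]
gripper_width: 0.0134
```

```bash
python3 - <<'E'
from h import *
s,R=S(); print(loc(s['tcp_pos']),s['contact_force'],s['eef_rot'])
E
```

```text
[-0.16126107 -0.01681538  0.06504003] [-1.60733368 -3.98512317 -1.04835343] [ 1.79996412e+02 -1.71108648e-02 -1.65398839e+02]
```

Call:
apply_moves --slide '[[0,0.01,0],[0,0.01,0],[0,0.01,0],[0,0,0]]' --turn '[[0,0,0],[0,0,0],[0,0,0],[0,0,0]]' --jaw '[1,1,1,1]'

```text
time_s: 12.65
tcp_pos: [0.4578, -0.1912, 0.0651]
eef_rot: [-180.0, 0.0, -165.4]
contact_force: [-1.1, -4.0, -0.6]
gripper_width: 0.0133
```

Call:
apply_moves --slide '[[0,0.01,0],[0,0.01,0],[0,0,0]]' --turn '[[0,0,0],[0,0,0],[0,0,0]]' --jaw '[1,1,1]'

```text
time_s: 12.95
tcp_pos: [0.4577, -0.1893, 0.0652]
eef_rot: [-180.0, 0.0, -165.4]
contact_force: [0.2, -6.0, -1.5]
gripper_width: 0.0131
```

Call:
apply_moves --slide '[[0,0.01,0],[0,0.01,0],[0,0,0]]' --turn '[[0,0,0],[0,0,0],[0,0,0]]' --jaw '[1,1,1]'

```text
time_s: 13.25
tcp_pos: [0.4575, -0.1875, 0.0653]
eef_rot: [-180.0, 0.1, -165.4]
contact_force: [0.9, -6.2, -2.4]
gripper_width: 0.0133
```

```bash
python3 - <<'E'
from h import *
s,R=S(); print(loc(s['tcp_pos']),s['contact_force'],s['eef_rot'],s['moment'])
E
```

```text
[-0.16026667 -0.01021088  0.06533059] [ 0.87138699 -6.17200253 -2.38438463] [-1.79962476e+02  8.07889358e-02 -1.65388380e+02] [-2.20640508 -0.31990697 -0.21098718]
```

Call:
apply_moves --slide '[[0,0.01,0],[0,0.01,0],[0,0,0]]' --turn '[[0,0,0],[0,0,0],[0,0,0]]' --jaw '[1,1,1]'

```text
time_s: 13.55
tcp_pos: [0.4569, -0.1856, 0.0654]
eef_rot: [-180.0, 0.1, -165.4]
contact_force: [0.5, -5.5, -1.2]
gripper_width: 0.0131
```

Call:
apply_moves --slide '[[0,0.01,0],[0,0.01,0],[0,0,0]]' --turn '[[0,0,0],[0,0,0],[0,0,0]]' --jaw '[1,1,1]'

```text
time_s: 13.85
tcp_pos: [0.4564, -0.1837, 0.0654]
eef_rot: [-180.0, 0.1, -165.4]
contact_force: [-0.4, -5.8, -1.3]
gripper_width: 0.0135
```

Call:
apply_moves --slide '[[0,0.01,0],[0,0.01,0],[0,0,0]]' --turn '[[0,0,0],[0,0,0],[0,0,0]]' --jaw '[1,1,1]'

```text
time_s: 14.15
tcp_pos: [0.4555, -0.1817, 0.0653]
eef_rot: [-180.0, 0.0, -165.4]
contact_force: [-0.6, -6.4, 0.0]
gripper_width: 0.0133
```

```bash
python3 - <<'E'
from h import *
s,R=S(); print(loc(s['tcp_pos']),s['contact_force'],s['eef_rot'],s['moment'])
d=cap('side'); q=d['pixels'][170:250,240:320]; cv2.imwrite('pics/s12.png',cv2.resize(q,None,fx=7,fy=7,interpolation=0))
E
```

```text
[-0.16075997 -0.00411353  0.06525799] [-0.58309908 -6.38420579  0.02572583] [-1.79977506e+02  3.18274404e-02 -1.65397154e+02] [-2.27925716  0.14590225 -0.16828132]
```

View pics/s12.png

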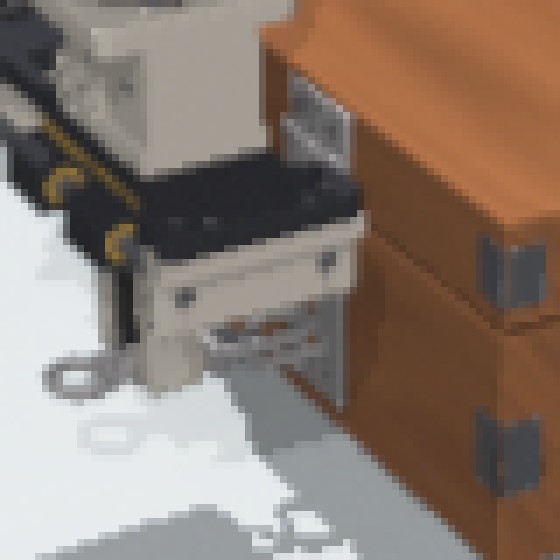

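Call:
apply_moves --slide '[[0.01,0.01,0],[0.02,0,0],[0.02,0,0],[0,0,0]]' --turn '[[0,0,0],[0,0,0],[0,0,0],[0,0,0]]' --jaw '[1,1,1,1]'

```text
time_s: 14.6
tcp_pos: [0.4501, -0.1819, 0.0652]
eef_rot: [-180.0, 0.0, -165.4]
contact_force: [-1.3, -4.1, -0.5]
gripper_width: 0.0135
```

Call:
apply_moves --slide '[[0.02,0,0],[0.02,0,0],[0,0,0]]' --turn '[[0,0,0],[0,0,0],[0,0,0]]' --jaw '[1,1,1]'

```text
time_s: 14.9
tcp_pos: [0.4456, -0.1826, 0.0648]
eef_rot: [180.0, -0.0, -165.4]
contact_force: [0.9, 0.4, -1.4]
gripper_width: 0.0132
```

Call:
apply_moves --slide '[[0.02,0,0],[0.02,0,0],[0,0,0]]' --turn '[[0,0,0],[0,0,0],[0,0,0]]' --jaw '[1,1,1]'

```text
time_s: 15.2
tcp_pos: [0.4421, -0.1837, 0.065]
eef_rot: [180.0, 0.0, -165.4]
contact_force: [-0.5, -0.1, -0.9]
gripper_width: 0.0132
```

```bash
python3 - <<'E'
from h import *
s,R=S(); print(loc(s['tcp_pos']),s['contact_force'],s['eef_rot'],s['moment'])
E
```

```text
[-0.17424236 -0.00272218  0.06503671] [-0.48172008 -0.1014623  -0.94181292] [ 1.79989053e+02  3.56555079e-03 -1.65399608e+02] [-0.047164    0.00281608  0.00297873]
```

Call:
apply_moves --slide '[[0.02,0,0],[0.01,0,0],[0,0,0]]' --turn '[[0,0,0],[0,0,0],[0,0,0]]' --jaw '[1,1,1]'

```text
time_s: 15.5
tcp_pos: [0.4393, -0.1846, 0.0651]
eef_rot: [180.0, 0.0, -165.4]
contact_force: [0.0, -0.7, -1.5]
gripper_width: 0.0134
```

Call:
apply_moves --slide '[[0.01,0,0],[0,0,0]]' --turn '[[0,0,0],[0,0,0]]' --jaw '[1,1]'

```text
time_s: 15.7
tcp_pos: [0.4388, -0.1849, 0.0652]
eef_rot: [-180.0, 0.0, -165.4]
contact_force: [1.5, -1.4, -0.7]
gripper_width: 0.0134
```

```bash
python3 - <<'E'
from h import *
s,R=S(); print(loc(s['tcp_pos']),s['contact_force'],s['eef_rot'],s['moment'])
d=cap('side'); q=d['pixels'][170:250,240:320]; cv2.imwrite('pics/s13.png',cv2.resize(q,None,fx=7,fy=7,interpolation=0))
E
```

```text
[-0.17769598 -0.00302743  0.06519734] [ 1.46173171 -1.44172047 -0.7122068 ] [-1.79986002e+02  4.69695026e-02 -1.65398168e+02] [ 0.04755657 -0.40457315 -0.00649642]
```

View pics/s13.png

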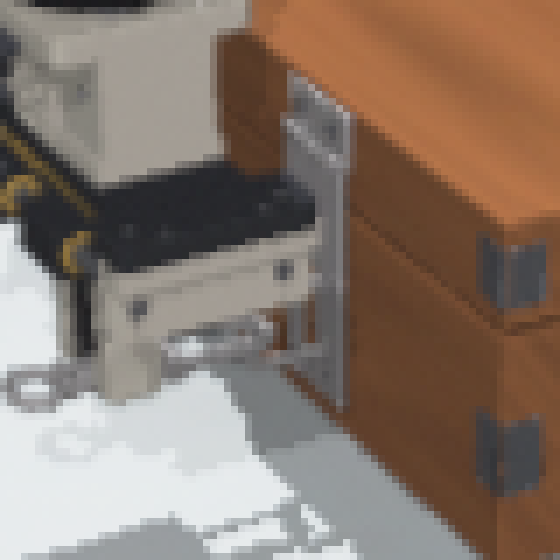

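Call:
apply_moves --slide '[[0.01,0,0],[0.01,0,0],[0,0,0]]' --turn '[[0,0,0],[0,0,0],[0,0,0]]' --jaw '[1,1,1]'

```text
time_s: 16.05
tcp_pos: [0.4385, -0.1852, 0.0656]
eef_rot: [-179.9, 0.2, -165.4]
contact_force: [5.7, 2.0, -3.1]
gripper_width: 0.0135
```

```bash
python3 - <<'E'
from h import *
s,R=S(); print(loc(s['tcp_pos']),s['contact_force'],s['eef_rot'],s['moment'])
E
```

```text
[-0.17811255 -0.00322914  0.0655856 ] [ 5.70877149  1.95158986 -3.07911419] [-179.94560946    0.20624946 -165.36517325] [ 0.74229006 -2.06009352  0.08731546]
```

Call:
apply_moves --slide '[[0.01,0,0],[0,0,0]]' --turn '[[0,0,0],[0,0,0]]' --jaw '[1,1]'

```text
time_s: 16.25
tcp_pos: [0.4384, -0.1854, 0.0658]
eef_rot: [-179.9, 0.3, -165.3]
contact_force: [7.0, 3.5, -3.2]
gripper_width: 0.0135
```

```bash
python3 - <<'E'
from h import *
s,R=S(); print(loc(s['tcp_pos']),s['contact_force'],np.linalg.norm(s['contact_force']),s['eef_rot'],s['moment'])
E
```

```text
[-0.17821364 -0.00335173  0.06581336] [ 6.95605627  3.48867331 -3.22307935] 8.42293302860512 [-179.92299315    0.29689822 -165.34948478] [ 1.01364245 -2.69836679  0.09662439]
```

Call:
apply_moves --slide '[[0.005,0,0],[0,0,0],[0,0,0]]' --turn '[[0,0,0],[0,0,0],[0,0,0]]' --jaw '[1,1,1]'

```text
time_s: 16.55
tcp_pos: [0.4384, -0.1854, 0.0659]
eef_rot: [-179.9, 0.3, -165.3]
contact_force: [8.8, 2.8, -3.3]
gripper_width: 0.0138
```

Call:
apply_moves --slide '[[0,0,0],[0,0,0],[0,0,0],[0,0,0]]' --turn '[[0,0,0],[0,0,0],[0,0,0],[0,0,0]]' --jaw '[1,1,1,1]'

```text
time_s: 16.95
tcp_pos: [0.4383, -0.1854, 0.0658]
eef_rot: [-179.9, 0.3, -165.3]
contact_force: [8.3, 3.5, -3.6]
gripper_width: 0.0139
```

Call:
apply_moves --slide '[[0,0,0],[0,0,0],[0,0,0],[0,0,0]]' --turn '[[0,0,0],[0,0,0],[0,0,0],[0,0,0]]' --jaw '[1,1,1,1]'

```text
time_s: 17.35
tcp_pos: [0.4383, -0.1854, 0.0659]
eef_rot: [-179.9, 0.3, -165.3]
contact_force: [8.5, 2.5, -4.0]
gripper_width: 0.0136
```

```bash
python3 - <<'E'
from h import *
s,R=S(); print(loc(s['tcp_pos']),s['contact_force'],np.linalg.norm(s['contact_force']),s['eef_rot'],s['moment'])
E
```

```text
[-0.17835866 -0.00337875  0.0658543 ] [ 8.54538239  2.46172758 -3.99796322] 9.750249878919515 [-179.91448342    0.32067996 -165.34208205] [ 1.01668436 -2.97941303  0.04392059]
```

Call:
apply_moves --slide '[[-0.01,0,0],[-0.02,0,0],[-0.015,0,0.01],[0,0,0.02],[0,0,0.02],[0,0,0]]' --turn '[[0,0,0],[0,0,0],[0,0,0],[0,0,0],[0,0,0],[0,0,0]]' --jaw '[1,1,1,1,1,1]'

```text
time_s: 17.95
tcp_pos: [0.4389, -0.1847, 0.0596]
eef_rot: [180.0, -0.1, -165.4]
contact_force: [0.8, -1.1, -1.5]
gripper_width: 0.0133
```

Call:
apply_moves --slide '[[0,0,0.01],[0,0,0]]' --turn '[[0,0,0],[0,0,0]]' --jaw '[1,1]'

```text
time_s: 18.15
tcp_pos: [0.439, -0.1847, 0.0588]
eef_rot: [180.0, -0.0, -165.4]
contact_force: [-0.1, -0.3, -1.3]
gripper_width: 0.0135
```

```bash
python3 - <<'E'
from h import *
s,R=S(); print(loc(s['tcp_pos']),s['contact_force'],np.linalg.norm(s['contact_force']),s['eef_rot'],s['moment'])
d=cap('side'); q=d['pixels'][170:250,240:320]; cv2.imwrite('pics/s14.png',cv2.resize(q,None,fx=7,fy=7,interpolation=0))
E
```

```text
[-0.17746035 -0.00282878  0.05882924] [-0.13932484 -0.28549567 -1.26316859] 1.3025029984252647 [ 1.79985041e+02 -3.90466701e-02 -1.65411945e+02] [-0.0334846  -0.05525581 -0.01606188]
```

View pics/s14.png

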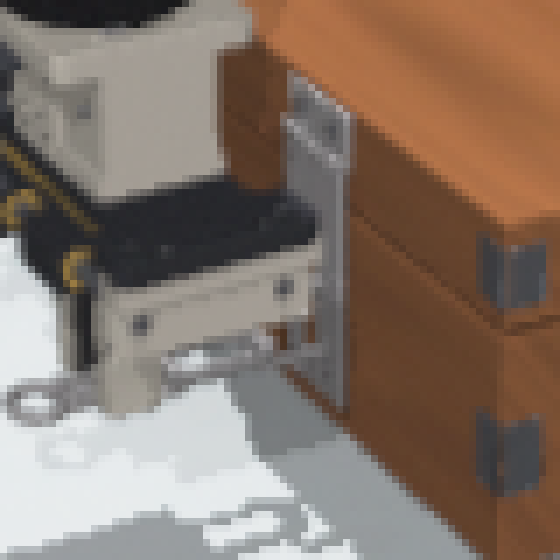

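Call:
apply_moves --slide '[[0,0,0],[0,0,0],[0,0,0],[0,0,0],[0,0,0],[0,0,0]]' --turn '[[0,0,0],[0,0,0],[0,0,0],[0,0,0],[0,0,0],[0,0,0]]' --jaw '[0.7,0.6,0.4,0.4,0.4,0.4]'

```text
time_s: 18.8
tcp_pos: [0.4394, -0.1846, 0.0591]
eef_rot: [-180.0, 0.0, -165.4]
contact_force: [-0.0, -0.4, 0.2]
gripper_width: 0.0515
```

Call:
apply_moves --slide '[[0,0,-0.1],[0,0,-0.3],[0,0,-0.4],[0.3,0,-0.3],[0.4,-0.2,-0.2],[0.4,-0.4,0],[0,-0.4,0],[0,0,0]]' --turn '[[0,0,0],[0,0,0],[0,0,0],[0,0,0],[0,0,0],[0,0,0],[0,0,0],[0,0,0]]' --jaw '[0.4,0.4,0.4,0.4,0.4,0.4,0.4,0.4]'

```text
time_s: 19.6
tcp_pos: [0.3618, -0.3069, 0.1903]
eef_rot: [-179.9, 0.1, -165.6]
contact_force: [-0.4, 0.9, -0.8]
gripper_width: 0.0528
```

```bash
python3 - <<'E'
from h import *
s,R=S(); print(s['tcp_pos'],s['contact_force'],s['gripper_width'])
for n in('side','top'):
    d=cap(n)
    cv2.imwrite(f'pics/{n}15.png',d['pixels'])
    q=d['pixels'][170:250,230:310] if n=='side' else d['pixels'][180:250,240:310]
    cv2.imwrite(f'pics/{n}15c.png',cv2.resize(q,None,fx=7,fy=7,interpolation=0))
E
```

```text
[ 0.36179886 -0.30687976  0.19031226] [-0.37173774  0.87858826 -0.75854704] 0.05284444015094084
```

View pics/side15c.png

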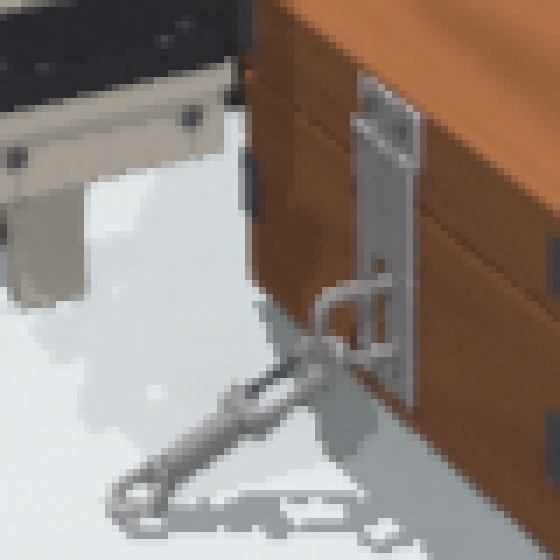

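View pics/top15c.png

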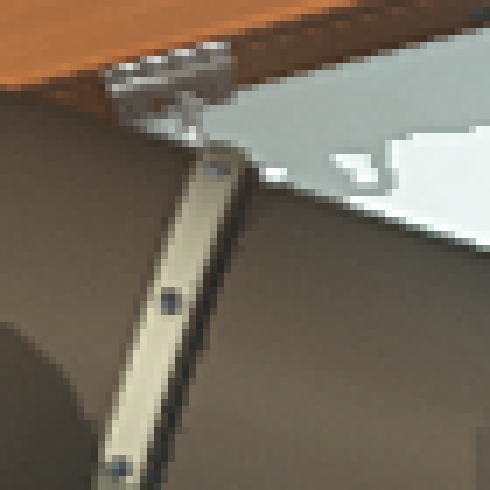

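View pics/side15.png

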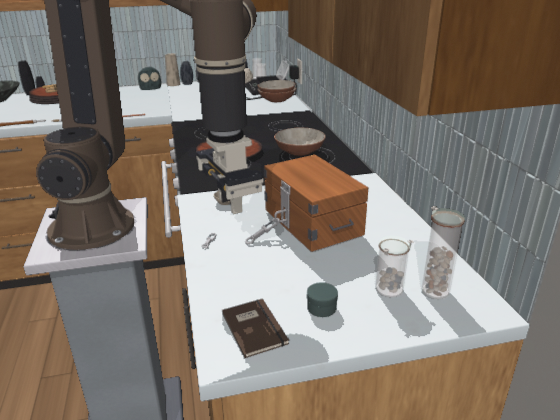

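Call:
apply_moves --slide '[[0.1,-0.1,0],[0,0,0],[0,0,0],[0,0,0],[0,0,0],[0,0,0],[0,0,0],[0,0,0]]' --turn '[[0,0,0],[0,0,0],[0,0,0],[0,0,0],[0,0,0],[0,0,0],[0,0,0],[0,0,0]]' --jaw '[0.4,0.4,0.4,0.4,0.4,0.4,0.4,0.4]'

```text
time_s: 20.5
tcp_pos: [0.3544, -0.3156, 0.1891]
eef_rot: [180.0, -0.0, -165.4]
contact_force: [0.4, -0.7, -0.5]
gripper_width: 0.0524
```

```bash
python3 - <<'E'
from h import *
o=load('side')['pixels'].astype(int)
d=cap('side'); p=d['pixels']
print('diff hook region',np.abs(p[205:250,240:300].astype(int)-o[205:250,240:300]).max())
print('tin/bowl', [dep(d,u,v).round(3) for u,v in((322,290),)])
t=cap('top'); b=t['pixels'][225:265,160:210]; cv2.imwrite('pics/b.png',cv2.resize(t['pixels'],None,fx=1.4,fy=1.4))
q=p[190:260,230:310]; cv2.imwrite('pics/s16.png',cv2.resize(q,None,fx=9,fy=9,interpolation=2))
E
```

```text
diff hook region 111
tin/bowl [array([ 0.528, -0.489,  0.046])]
```

View pics/s16.png

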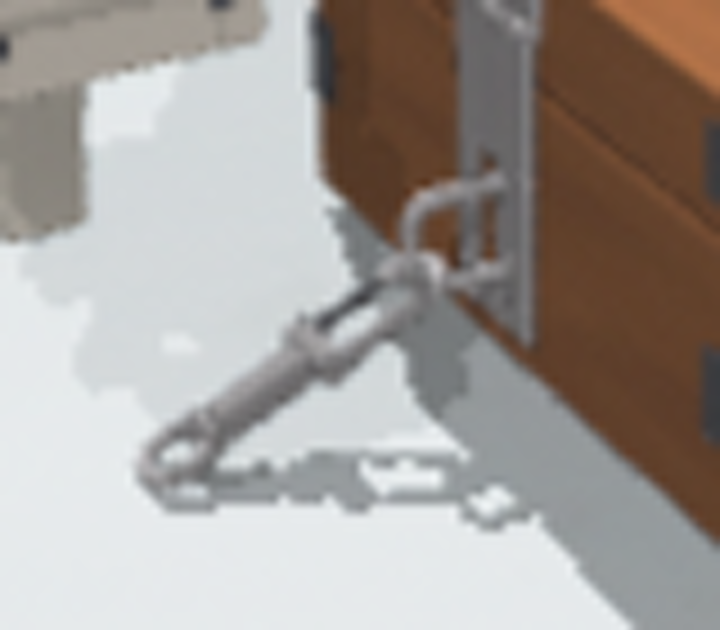

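View pics/b.png

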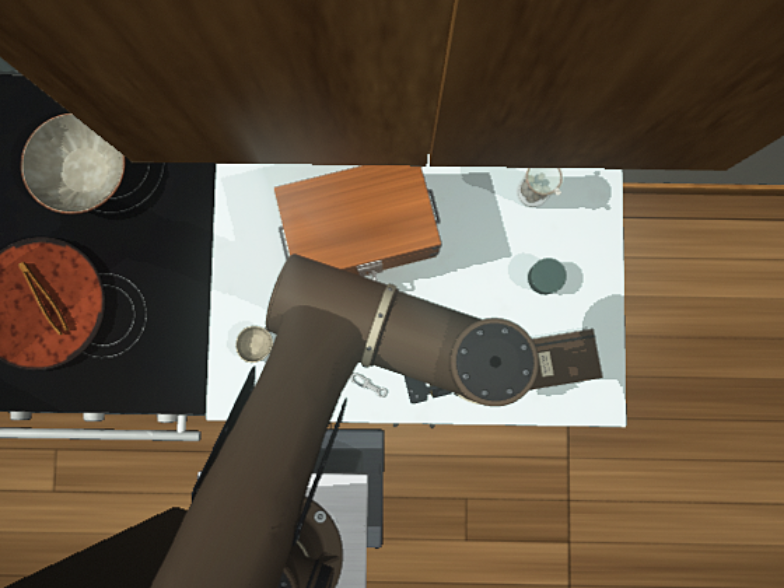

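```bash
python3 -c "
from h import *
print(r.close_job())"
```

```text
the job is handed in; nothing more can be done
None
```

The strap is folded flat over the staple. The larger snap hook is clipped on and hanging there, and I handed the job in at about 20.6 s; it reported no verdict.

- **Strap:** I pressed it home until the fingers met about 10 N. Later pictures show it flat with the staple through the slot.
- **Finding the bar:** I felt for it with the hook's bend. It stood about 5 mm nearer the chest and 3 mm to the right of its average place. The sideways press then took 4 to 6 N.
- **Tug:** The bar met the bend where predicted. I held a pull of about 9.5 N for roughly a second; the highest total force I read was about 10 N.
- **Last checks:**
  - The hook hangs on the staple's lower corner, with its ring about at the worktop and its gate looking shut.
  - The arm is clear of everything.
  - The tin's measured position is unchanged. I only saw the bowl in the pictures, where it looks unmoved.
- **Checks that fell short:**
  - The gripper hid the gate during the tug, so I took it as shut because the sideways force had fallen to zero.
  - The before-and-after picture comparison meant to show the hook was still did not come out clean. The arm moved between the two pictures, and I put the difference down to its shadow.

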